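Dose a brass bar off the sprung scale and hold it over the furnace mouth

TASK

The charge on the sprung scale is one bar too heavy: take off the single brass bar whose removal lets the pan rise to its 20 mm mark, and leave the other two standing on the pan. Lift that bar over the top of the upright refractory shield and finish while still gripping it, upright and still, hovering about one centimetre above the furnace's feed mouth, centred over the opening and with its long side along the opening's long side, ready to be fed in but not touching. Neither the bar nor the robot may touch the shield or the furnace, and everything else on the bench stays where it is.

Things in the scene. Friction and masses are not known exactly. Their poses are not given: they have to be found in the camera images.
- scale: sprung platform scale, grey base 120 x 250 x 34 mm fixed to the bench; origin at the centre of its underside, y along its long side, z up. The steel pan (100 mm along x, 240 mm along y, 6 mm thick) rides level above it; a pointer on the pan's +y end runs along an upright ruled aluminium column 100 mm high, 147 mm from the centre, whose full-width black line is the 20 mm mark
- pan (a joint): how far the pan has sunk, in m: 0 when empty (pan top 90 mm above the bench), growing as it is loaded, stop at 0.038. Spring stiffness 320 N/m, damped, so 100 g sink it by about 3.1 mm; the mark to reach is 0.020 (the bars' masses vary by a few per cent, so within 1.8 mm is right). It starts at about 0.029 with all three bars on
- pan_top (a point): centre of the pan's top face, on which the bars stand; moves with the pan; axes as the scale's
- bar_short_centre (a point): centre of the short cast brass bar, 20 mm thick (its x), 26 mm long (its y), 40 mm tall (its z), about 175 g; loose, standing on the pan
- bar_middle_centre (a point): centre of the middle-length cast brass bar, 20 mm thick (its x), 44 mm long (its y), 40 mm tall (its z), about 300 g; loose, standing on the pan
- bar_long_centre (a point): centre of the long cast brass bar, 20 mm thick (its x), 70 mm long (its y), 40 mm tall (its z), about 475 g; loose, standing on the pan. The three bars stand in a row along the pan, about 75 mm between centres, in any order, their long sides roughly along the row, so that each can be gripped across its 20 mm thickness
- shield: upright refractory slab fixed to the bench between scale and furnace: 300 mm long (its x), 25 mm thick (its y; steel foot 50 mm wide), top edge 115 mm above the bench; origin at the centre of its underside
- furnace: cold bench furnace fixed to the bench, grey box 170 x 170 mm, 120 mm high, with a pale refractory top slab 130 mm (x) by 150 mm (y), upper face 150 mm above the bench; origin at the centre of its underside, z up
- mouth (a point): centre of the feed mouth, an oblong opening in the furnace's top slab, level with the slab's upper face: 36 mm along its x, 60 mm along its y; the bar's long side must lie along this y (either way round)
- crucible: bystander: small white ceramic cup, 56 mm across, 45 mm high, beside the scale; origin under its centre
- flask: bystander: steel casting tube, 60 mm across, 65 mm high, beside the furnace; origin under its centre
- mandrel: bystander: steel taper on a round 64 mm foot, 110 mm high; origin under its centre
- hammer: bystander: hammer lying on the bench, 240 mm long
- jar: bystander: amber jar, 60 mm across, 70 mm high; origin under its centre
- tray: bystander: grey divided tray 140 x 200 x 30 mm; origin under its centre
- collar: bystander: steel collar, 44 mm across, 18 mm high; origin under its centre
Not all that is in view belongs to the job. Leave any purple or red look-alike of the part that bears bar_long_centre alone.

How it is judged (in metres and radians):
On the way, in this order (a step that is already met when the one before it is completed fails the run):
1. the right bar is lifted off and the pan has come up to its 20 mm mark (within 1.8 mm), with the other two bars on it (value of joint pan between 0.0182 and 0.0218 m and contact force between bar_middle and scale below 0.01 N and contact force between bar_middle and the fingers above 1 N and x of bar_short_centre in the frame of pan_top between -0.05 and 0.05 m and y of bar_short_centre in the frame of pan_top between -0.12 and 0.12 m and z of bar_short_centre in the frame of pan_top between 0.016 and 0.024 m and angle between each of bar_short_centre, bar_long_centre's own z axis and vertical below 0.1 rad and contact force between each of bar_short, bar_long and scale above 0.3 N and contact force between each of bar_short, bar_long and the fingers below 0.05 N and x of bar_long_centre in the frame of pan_top between -0.05 and 0.05 m and y of bar_long_centre in the frame of pan_top between -0.12 and 0.12 m and z of bar_long_centre in the frame of pan_top between 0.016 and 0.024 m), for 0.1 s.
2. the gripped bar passes over the top of the shield (x of bar_middle_centre in the frame of shield between -0.15 and 0.15 m and y of bar_middle_centre in the frame of shield between -0.035 and 0.035 m and z of bar_middle_centre in the frame of shield above 0.13 m and contact force between bar_middle and the fingers above 1 N), for 0.02 s.
At the end, for the whole second after the job is handed in: Pan at 20 mm within 1.8 mm, short and long bars standing on it; middle bar gripped, still, touching only the fingers: underside 3 to 20 mm above the mouth, within 8 mm of its centre, long sides within 8 degrees, upright within 7 degrees (value of joint pan between 0.0182 and 0.0218 m and x of bar_short_centre in the frame of pan_top between -0.05 and 0.05 m and y of bar_short_centre in the frame of pan_top between -0.12 and 0.12 m and z of bar_short_centre in the frame of pan_top between 0.016 and 0.024 m and angle between each of bar_short_centre, bar_long_centre's own z axis and vertical below 0.1 rad and contact force between each of bar_short, bar_long and scale above 0.3 N and contact force between each of bar_short, bar_long and the fingers below 0.05 N and x of bar_long_centre in the frame of pan_top between -0.05 and 0.05 m and y of bar_long_centre in the frame of pan_top between -0.12 and 0.12 m and z of bar_long_centre in the frame of pan_top between 0.016 and 0.024 m and contact force between each of the arm, the fingers and scale below 0.1 N and horizontal distance between bar_middle_centre and mouth below 0.008 m and z of bar_middle_centre in the frame of mouth between 0.023 and 0.04 m and angle between the y axis of bar_middle_centre and the y axis of mouth, either way round below 0.14 rad and angle between bar_middle_centre's own z axis and vertical below 0.12 rad and linear speed of bar_middle below 0.02 m/s and angular speed of bar_middle below 0.2 rad/s and contact force between bar_middle and the fingers above 1 N and contact force between bar_middle and furnace below 0.02 N); the arm keeps its last pose, push and grip.
It fails at once if the bar or the robot touches the shield (contact force between any of bar_middle, the fingers, the arm and shield above 0.3 N).
It fails at once if the bar or the robot touches the furnace (contact force between any of bar_middle, the fingers, the arm and furnace above 0.3 N).
It fails at once if something else on the bench is moved by more than 2 cm (distance of any of crucible, flask, mandrel, hammer, jar, tray, collar from where it was at the start of the episode above 0.02 m).
It also fails if it takes over 40 s, if anything falls off the work surface, if the arm or the gripper's body presses on something with over 40 N, if the wrist force passes 120 N, or if a joint passes its speed limit or range.

ROBOT

A 6-joint arm with a two-finger parallel gripper is mounted at the origin on the work surface. World frame = base frame: x ahead of the robot, y to its left, z up, the work surface at z = 0. Lengths are in m, angles in degrees, forces in N, time in s.
With the tool pointing down it reaches from about 0.325 to 0.85 m from the base axis. Payload 15.5 kg.
Tool frame: the origin (TCP) lies at the very end of the fingers, on their centre line; the grasp point (between the pads) lies arm.grip_depth behind it (arm.grip_depth is the distance from the TCP to the grasp point, in m); z points along the fingers, y is the direction in which the jaws open and shut (so a half turn about z gives the same grasp; the last joint's range is limited). The gripper opens to 91 mm and grips with 3 to 60 N. Pads are 32 mm wide; open, the fingers measure 118 mm over their backs; the gripper's body (76 mm by 178 mm) begins 60 mm behind the grasp point.
Start: joints at [-72.622, 28.281, 77.091, -0, 74.628, -5.472], TCP at [0.243, -0.576, 0.214] pointing down, gripper open.
Joint ranges: [-166.48, 166.48], [-47.26, 123.95], [12.59, 153.08], [-70.14, 250.14], [6.76, 159.57], [-176.63, 176.63]. Speed limits (degrees/s): [108.29, 108.29, 147.25, 172.46, 172.46, 172.46].

INTERFACE

Orientations are given as a 3x3 rotation matrix whose columns are the frame's x, y, z axes.
In Python, from rig import arm gives the robot as it stands. Calls block until the motion is done:
- arm.move_to(position, orientation): joint-space move of the TCP to a pose.
- arm.move_l(position, orientation=None, feed=0.15): straight line of the TCP; orientation=None keeps the orientation; feed is the mean speed in m/s.
- arm.move_joints(angles): joint-space move.
- arm.grip(opening): finger opening in m; the grip force is fixed at half the most; returns when the fingers have stopped.
- arm.sleep(seconds).
- arm.solve_ik(position, orientation): joint angles nearest the present ones, or None.
- arm.snapshot(name): name is "side" or "top" or "wrist"; returns the picture (384x512x3 uint8, red, green, blue); there is no depth.
- arm.get_calibration(name): a dict with "intrinsics" (3x3 intrinsics, pixels), "cam_to_world" (4x4, takes a point from camera to world coordinates). Camera axes: x right, y down, z forward; pixel columns grow to the right and rows downward; lengths in m; the calibration is good to about 2 mm. A picture is of the moment at which its call begins: read the wrist's pose just before it. get_calibration takes no time and is no camera call; for the wrist camera it gives the pose at the moment of the call.
A pose or a line that the arm cannot do raises arm.Unreachable and nothing moves.
- arm.sign_off(): hands the job in, once; it reports no verdict.
Readings, each from a call of its own:
- arm.current_t(): time.
- arm.current_joint_positions(): joint angles.
- arm.current_dq(): joint speeds.
- arm.current_tau(): joint torques, N m.
- arm.current_ee_pos(): TCP position.
- arm.current_tool_rot(): TCP orientation.
- arm.current_force(): force on the tool from outside, world axes, zero at the start.
- arm.current_torque(): the same for the moment, N m.
- arm.current_width(): finger opening in m.
Only numpy, scipy, OpenCV 4.12 (cv2) and the standard library are available. Lean on these libraries where they do the work, as an engineer would, in place of code of your own. Each camera call takes 0.05 s, during which the arm holds its last target.

## Working session

There is one attempt and no reset: what is moved stays moved. The work goes in short steps, each a Python script; the robot and the scene stay as the last script left them, time stands still between calls to the robot, and variables do not carry over. Pictures are saved under pics/ and viewed, and the job is handed in when it is done.

```bash
mkdir -p pics; ls; python3 - <<'E'
from rig import arm
import cv2,numpy as np
for n in ["side","top","wrist"]:
    c=arm.get_calibration(n); im=arm.snapshot(n)
    cv2.imwrite(f"pics/{n}0.png",im[:,:,::-1])
    print(n,np.round(c["intrinsics"],1).tolist(),np.round(c["cam_to_world"],3).tolist())
print(arm.current_t(),arm.grip_depth,arm.current_width(),np.round(arm.current_tool_rot(),3).tolist())
E
```

```text
pics
side [[349.9, 0.0, 252.8], [0.0, 349.9, 190.6], [0.0, 0.0, 1.0]] [[-0.945, -0.248, 0.213, 0.349], [-0.327, 0.717, -0.615, 0.667], [-0.001, -0.651, -0.759, 0.955], [0.0, 0.0, 0.0, 1.0]]
top [[404.4, 0.0, 259.6], [0.0, 404.4, 191.0], [0.0, 0.0, 1.0]] [[-0.024, -0.998, 0.064, 0.519], [-1.0, 0.024, -0.007, -0.001], [0.005, -0.064, -0.998, 1.646], [0.0, 0.0, 0.0, 1.0]]
wrist [[323.9, 0.0, 258.2], [0.0, 323.9, 191.5], [0.0, 0.0, 1.0]] [[0.389, -0.883, -0.261, 0.316], [-0.921, -0.374, -0.108, -0.545], [-0.002, 0.283, -0.959, 0.385], [0.0, 0.0, 0.0, 1.0]]
0.15 0.0188 0.09133411829155262 [[0.922, 0.388, -0.0], [0.388, -0.922, 0.001], [0.0, -0.001, -1.0]]
```

View pics/side0.png

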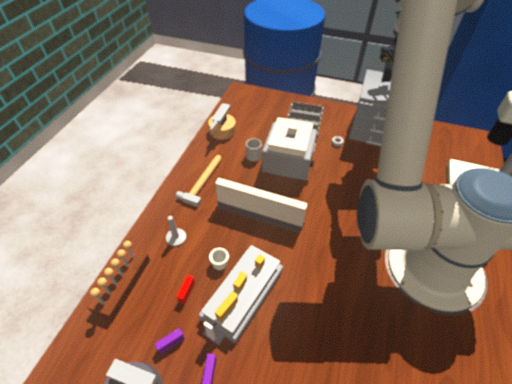

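View pics/top0.png

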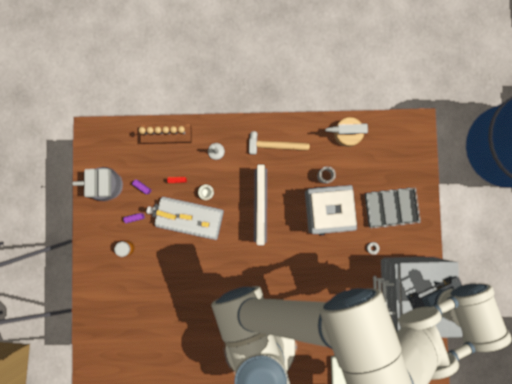

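View pics/wrist0.png

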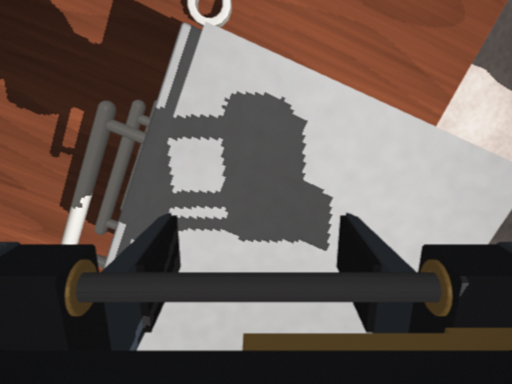

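The top view shows the scale at about (188,218), with three yellow bars on its pan at about (165,215), (185,217) and (206,224). The shield is at about (262,205) and the furnace mouth at about (334,210). The purple bars at (140,187) and (133,217) and the red one at (176,180) lie on the bench and are decoys. Next I get rough positions, then take close wrist views.

```bash
cat > h.py <<'E'
from rig import arm
import cv2,numpy as np
def cast(cal,px,z):
    K=cal["intrinsics"];T=np.array(cal["cam_to_world"])
    d=T[:3,:3]@np.linalg.inv(K)@np.array([px[0],px[1],1.]);o=T[:3,3]
    return o+d*(z-o[2])/d[2]
def down(yaw): # tool x axis at yaw(deg) in world, z down
    c,s=np.cos(np.radians(yaw)),np.sin(np.radians(yaw))
    return np.array([[c,s,0],[s,-c,0],[0,0,-1.]])
def rects(im,cal,lo,hi,z,amin=20):
    hsv=cv2.cvtColor(im,cv2.COLOR_RGB2HSV)
    m=cv2.inRange(hsv,np.array(lo),np.array(hi))
    cs,_=cv2.findContours(m,cv2.RETR_EXTERNAL,cv2.CHAIN_APPROX_NONE)
    out=[]
    for c in cs:
        if cv2.contourArea(c)<amin: continue
        P=np.array([cast(cal,p[0],z)[:2] for p in c])*1000
        r=cv2.minAreaRect(P.astype(np.float32))
        out.append((c[:,0].mean(0),r))
    return out
E
python3 - <<'E'
from h import *
for n in ["top","side"]:
    im=cv2.imread(f"pics/{n}0.png")[:,:,::-1]; cal=arm.get_calibration(n)
    for c,r in rects(im,cal,(22,150,120),(34,255,255),0.101): print(n,c.round(),np.round(r[0]),np.round(r[1]),round(r[2]))
t=arm.get_calibration("top")
for nm,p,z in [("mouth",(334,210),.15),("shield",(261,165),.115),("shield",(261,243),.115),("jar",(123,249),.07),("cruc",(206,192),.045),("flask",(327,175),.065)]: print(nm,cast(t,p,z).round(3))
q=arm.solve_ik([0.47,0.28,0.30],down(-90)); print(q)
q=arm.solve_ik([0.47,0.28,0.30],down(90)); print(q)
E
```

```text
top [166. 215.] [537. 349.] [68. 10.] 70
side [226. 304.] [530. 350.] [67. 15.] 71
side [240. 279.] [520. 276.] [37. 16.] 80
side [259. 259.] [490. 203.] [19. 14.] 67
mouth [ 0.538 -0.284  0.15 ]
shield [ 0.716 -0.019  0.115]
shield [ 0.421 -0.012  0.115]
jar [0.408 0.521 0.07 ]
cruc [0.622 0.201 0.045]
flask [ 0.677 -0.278  0.065]
[ 2.45298517e+01  1.76284937e+01  8.07593321e+01 -2.54444375e-14
  8.16121742e+01 -1.55470148e+02]
[ 2.45298517e+01  1.76284937e+01  8.07593321e+01 -2.54444375e-14
  8.16121742e+01  2.45298517e+01]
```

```bash
python3 - <<'E'
from h import *
p=arm.current_ee_pos()
arm.move_l([p[0],p[1],0.33],feed=0.3)
def look(name,pos,yaw):
    arm.move_to(pos,down(yaw)); arm.sleep(0.15)
    c=arm.get_calibration("wrist"); im=arm.snapshot("wrist")
    cv2.imwrite(f"pics/{name}.png",im[:,:,::-1]); np.savez(f"pics/{name}.npz",**c)
    print(name,arm.current_t(),arm.current_ee_pos(),arm.current_joint_positions())
look("fur1",[0.53,-0.30,0.33],90)
look("sc1",[0.525,0.27,0.31],72)
im=arm.snapshot("top");cv2.imwrite("pics/top1.png",im[:,:,::-1])
E
```

```text
fur1 2.3583 [ 0.52955816 -0.30083684  0.32996231] [-3.52133859e+01  2.21078830e+01  6.92381274e+01 -5.07808033e-03
  8.86551646e+01 -3.51198378e+01]
sc1 4.6083 [0.52529534 0.26947571 0.30998637] [ 2.13653781e+01  2.10806620e+01  7.38973166e+01 -2.64367013e-03
  8.50234708e+01  3.94111703e+01]
```

View pics/fur1.png

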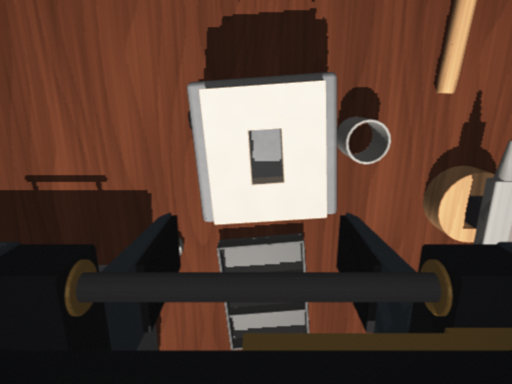

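View pics/sc1.png

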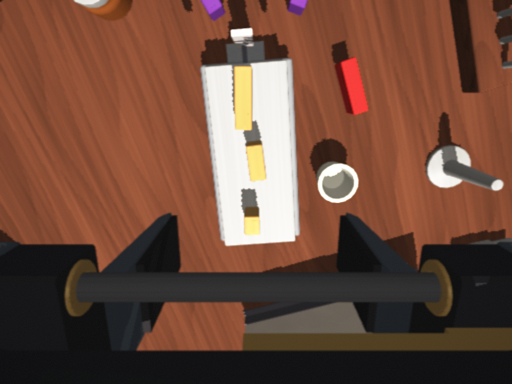

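The furnace view shows the cream slab with the dark mouth at about (266,156) and the flask at (363,140). The scale view has three yellow bars on the pan: a long one at (243,97), one of middle length at (257,162) and a short one at (251,226). The middle-length bar at (257,162) weighs 300 g, so removing it lets the pan rise by about 9.2 mm, from 29 mm to 20 mm, which is what the task asks. I'll measure it and check one enlarged crop.

```bash
python3 - <<'E'
from h import *
im=cv2.imread("pics/sc1.png")[:,:,::-1]; cal=dict(np.load("pics/sc1.npz"))
for c,r in rects(im,cal,(18,120,120),(36,255,255),0.101): print("bar",c.round(),np.round(r[0],1),np.round(r[1],1),round(r[2],1), cv2.boxPoints(r).round().tolist())
hsv=cv2.cvtColor(im,cv2.COLOR_RGB2HSV)
print([hsv[162,x].tolist() for x in range(244,272,2)])
im=cv2.imread("pics/fur1.png")[:,:,::-1]; cal=dict(np.load("pics/fur1.npz"))
print([im[156,x].tolist() for x in range(240,292,3)])
g=cv2.cvtColor(im,cv2.COLOR_RGB2HSV); m=cv2.inRange(im,np.array([225,215,200]),np.array([255,255,255]))
cs,h=cv2.findContours(m,cv2.RETR_CCOMP,cv2.CHAIN_APPROX_NONE)
for i,c in enumerate(cs):
    if cv2.contourArea(c)<300: continue
    P=np.array([cast(cal,p[0],.15)[:2] for p in c])*1000
    r=cv2.minAreaRect(P.astype(np.float32)); print("slab/mouth",c[:,0].mean(0).round(),np.round(r[0],1),np.round(r[1],1),round(r[2],1))
a=cv2.imread("pics/sc1.png")[30:250,180:320];b=cv2.imread("pics/fur1.png")[60:240,170:350]
cv2.imwrite("pics/crop1.png",np.hstack([cv2.resize(a,(382,600),interpolation=cv2.INTER_NEAREST),cv2.resize(b,(400,600),interpolation=cv2.INTER_NEAREST)]))
E
```

```text
bar [256. 164.] [523.4 274.8] [41.7 18. ] 79.5 [[511.0, 256.0], [528.0, 253.0], [536.0, 294.0], [518.0, 297.0]]
bar [243.  97.] [531.8 348.7] [68.3 19.1] 71.7 [[512.0, 319.0], [530.0, 313.0], [552.0, 378.0], [533.0, 384.0]]
[[18, 5, 248], [18, 5, 247], [22, 102, 246], [25, 124, 252], [25, 120, 253], [25, 123, 253], [25, 122, 252], [25, 123, 252], [25, 121, 252], [24, 129, 252], [19, 55, 232], [18, 5, 247], [20, 6, 248], [20, 6, 247]]
[[249, 243, 232], [249, 243, 232], [249, 243, 232], [222, 207, 186], [118, 117, 117], [168, 167, 166], [166, 165, 164], [167, 167, 165], [166, 165, 164], [164, 163, 162], [165, 162, 163], [164, 162, 163], [164, 161, 162], [165, 164, 163], [160, 148, 132], [250, 244, 233], [249, 243, 232], [248, 242, 231]]
slab/mouth [266. 151.] [ 537.3 -284.3] [130.8 149.8] 3.8
slab/mouth [266. 156.] [ 537.2 -285. ] [39.9 63.3] 4.1
```

View pics/crop1.png

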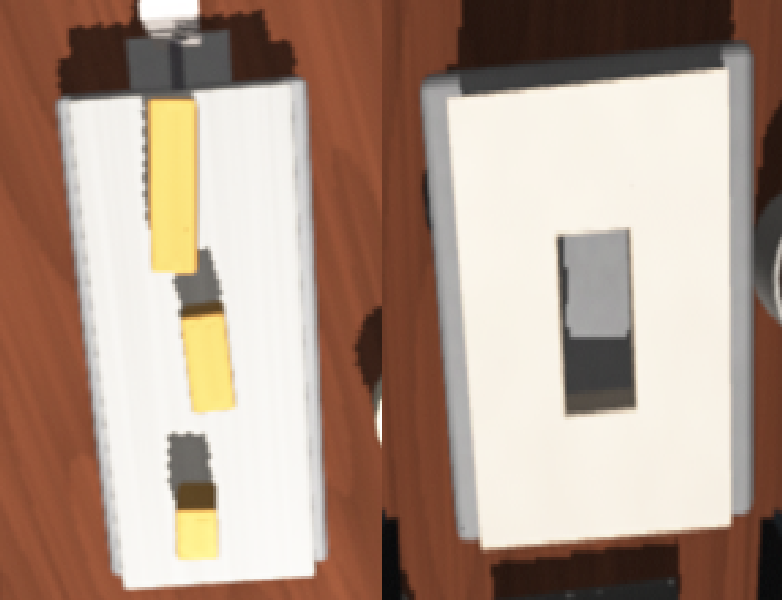

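The crop confirms it: the middle-length brass bar measures 42×18 mm against a nominal 44×20, with its centre at (523.4, 274.8) mm and its long side at 79.5°. The slab measures 131×150 mm as given. The mouth centre is at (537, −285) mm and its long side at about 94°. Now I grasp the bar.

```bash
python3 - <<'E'
from h import *
R=down(79.5)
arm.grip(0.055)
arm.move_to([0.5234,0.2748,0.16],R)
im=arm.snapshot("side");cv2.imwrite("pics/side2.png",im[:,:,::-1])
arm.move_l([0.5234,0.2748,0.0715],feed=0.08)
print(arm.current_t(),arm.current_ee_pos(),arm.current_force())
im=arm.snapshot("side");cv2.imwrite("pics/side3.png",cv2.resize(im[200:350,160:330,::-1],None,fx=3.5,fy=3.5))
im=arm.snapshot("wrist");cv2.imwrite("pics/wr3.png",im[:,:,::-1])
E
```

```text
7.325 [0.52370718 0.27492389 0.07198638] [ 0.70455642 -0.15657897 -0.87709943]
```

View pics/side3.png

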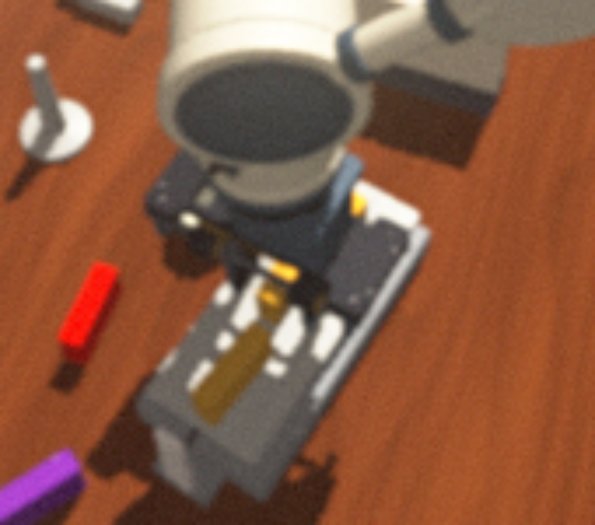

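View pics/wr3.png

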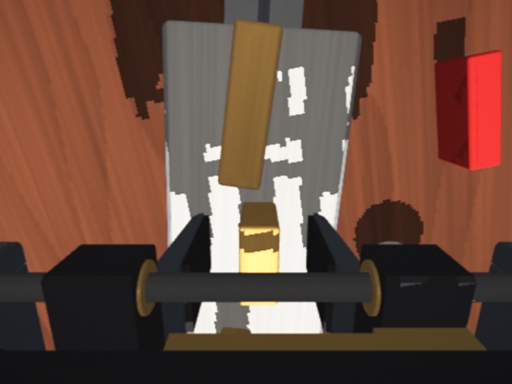

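The middle bar (258,260) is centred and square between the fingers at x≈200 and x≈318, and the long bar (250,105) is clear ahead. I close the gripper and lift slowly.

```bash
python3 - <<'E'
from h import *
f0=arm.current_force()
arm.grip(0.0); print("w",arm.current_width(),arm.current_force())
p=arm.current_ee_pos()
arm.move_l([p[0],p[1],0.13],feed=0.06)
arm.move_l([p[0],p[1],0.30],feed=0.15); arm.sleep(0.5)
print(arm.current_t(),arm.current_ee_pos(),arm.current_width(),"dF",arm.current_force()-f0)
c=arm.get_calibration("wrist"); im=arm.snapshot("wrist");cv2.imwrite("pics/wr4.png",im[:,:,::-1]);np.savez("pics/wr4.npz",**c)
im=arm.snapshot("side");cv2.imwrite("pics/side4.png",cv2.resize(im[150:350,140:340,::-1],None,fx=3,fy=3))
E
```

```text
w 0.019958426638272724 [ 0.05813707 -0.58504081  0.61632419]
10.9667 [0.52341086 0.27478821 0.2999486 ] 0.019749244767553683 dF [-0.9060868   0.23874942 -3.84063239]
```

View pics/wr4.png

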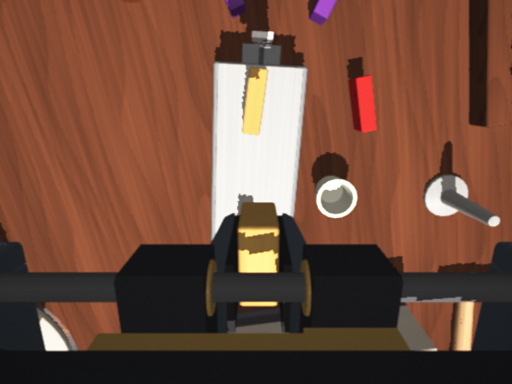

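View pics/side4.png

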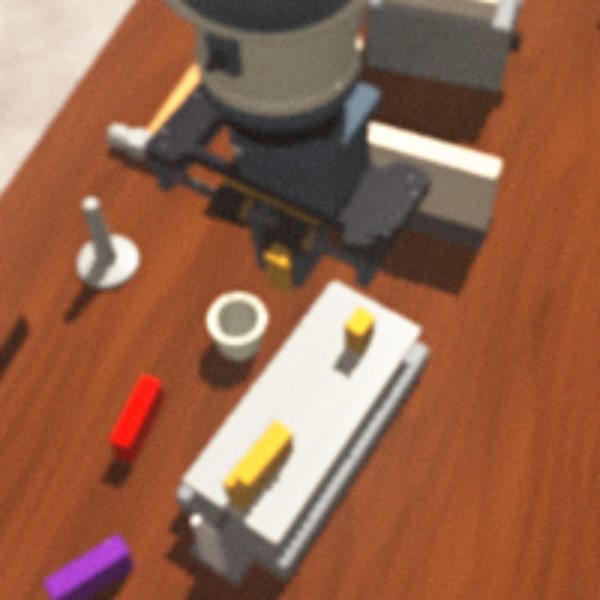

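```bash
python3 - <<'E'
from h import *
c=dict(np.load("pics/wr4.npz")); tcp=np.array([.52341,.27479,.29995]); R=down(79.5)
im=cv2.imread("pics/wr4.png")[:,:,::-1]
print([im[r,250].tolist() for r in range(198,310,4)])
for px,z in [((240,228),.329),((278,228),.329),((259,228),.329),((259,305),.329),((259,203),.289)]:
    print(px,(R.T@(cast(c,px,z)-tcp)*1000).round(1))
cv2.imwrite("pics/crop4.png",cv2.resize(im[190:320,200:320,::-1],None,fx=4.5,fy=4.5,interpolation=cv2.INTER_NEAREST))
E
```

```text
[[106, 103, 99], [96, 78, 56], [93, 70, 37], [93, 70, 38], [92, 67, 36], [93, 70, 37], [94, 70, 38], [122, 91, 47], [253, 229, 127], [255, 242, 146], [120, 90, 47], [125, 93, 49], [125, 93, 49], [122, 91, 48], [221, 165, 84], [255, 248, 158], [255, 248, 159], [255, 248, 159], [255, 250, 162], [37, 37, 39], [47, 45, 47], [47, 48, 47], [49, 48, 49], [53, 51, 51], [50, 50, 51], [47, 46, 46], [249, 207, 113], [137, 95, 50]]
(240, 228) [ 19.8  -9.2 -29.1]
(278, 228) [ 19.8   8.8 -29.1]
(259, 228) [ 19.8  -0.2 -29.1]
(259, 305) [-22.6  -0.1 -29.1]
(259, 203) [19.  -0.1 11. ]
```

View pics/crop4.png

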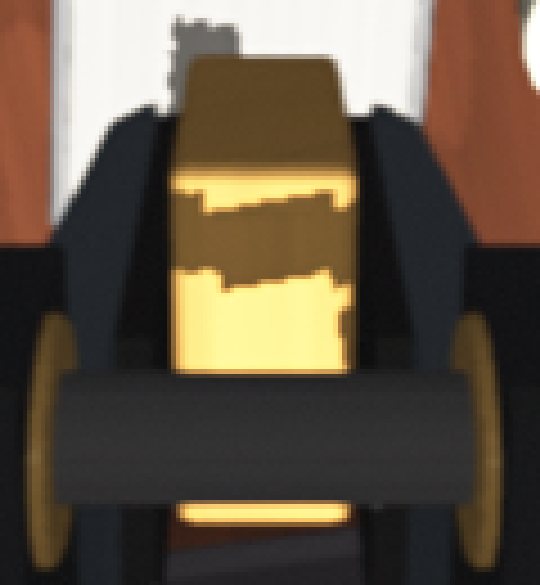

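The bar is upright in the grip and centred across the pads. Its top runs from +20 to −23 mm along the tool, so it sits about 1 mm off centre, which I'll compensate. Its underside is 11 mm below the TCP. The side view shows the short and long bars still standing on the pan. Now I carry it over the shield to above the mouth.

```bash
python3 - <<'E'
from h import *
R=down(94.0); m=np.array([.5372,-.2847])+0.0012*R[:2,0]
arm.move_l([0.53,0.0,0.30],down(87),feed=0.2)
arm.move_l([m[0],m[1],0.30],R,feed=0.2)
arm.move_l([m[0],m[1],0.20],feed=0.1); arm.sleep(.3)
print(m,arm.current_t(),arm.current_ee_pos(),arm.current_width(),arm.current_force())
c=arm.get_calibration("wrist"); im=arm.snapshot("wrist");cv2.imwrite("pics/wr5.png",im[:,:,::-1]);np.savez("pics/wr5.npz",**c)
im=arm.snapshot("side");cv2.imwrite("pics/side5f.png",im[:,:,::-1])
im=arm.snapshot("top");cv2.imwrite("pics/top5f.png",im[:,:,::-1])
cv2.imwrite("pics/top5.png",cv2.resize(im[150:270,100:400,::-1],None,fx=2.6,fy=2.6))
E
```

```text
[ 0.53711629 -0.28350292] 15.6083 [ 0.53725201 -0.28353314  0.20028374] 0.01980354992413275 [-0.54002458 -0.50252615 -3.69267841]
```

View pics/wr5.png

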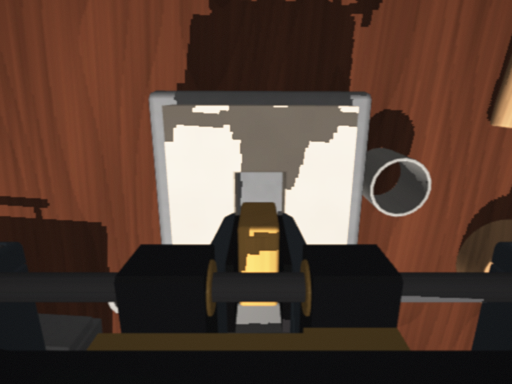

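View pics/side5f.png

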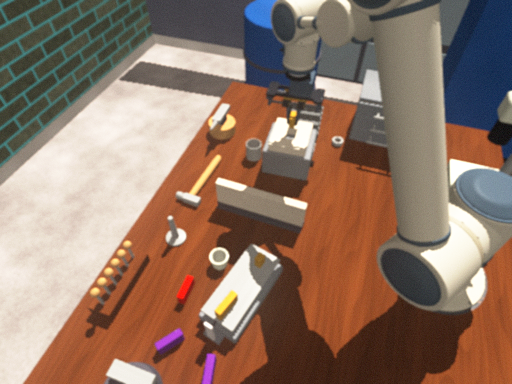

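View pics/top5.png

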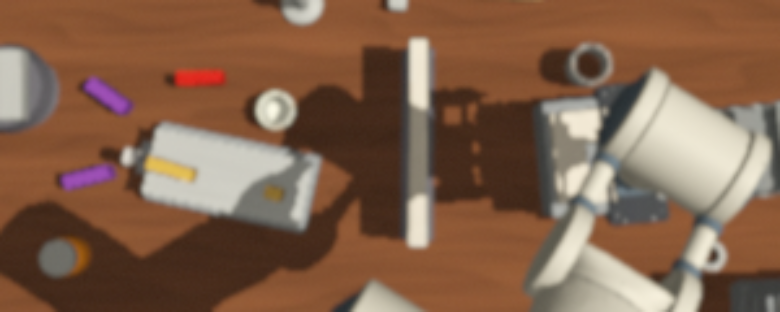

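```bash
python3 - <<'E'
from h import *
c=dict(np.load("pics/wr5.npz")); R=down(94.); 
im=cv2.imread("pics/wr5.png")[:,:,::-1]
print([(x,int(im[188,x].mean())) for x in range(228,292,2)])
print([(y,im[y,262].tolist()) for y in range(164,184,2)])
tcp=np.array([.53725,-.28353,.20028])
for px in [(235.5,188),(284,188),(259,172),(166,150),(357,150),(260,105)]: print(px,(R.T@(cast(c,px,.15)-tcp)*1000).round(1))
cv2.imwrite("pics/crop5.png",cv2.resize(im[90:250,150:370,::-1],None,fx=3.5,fy=3.5,interpolation=cv2.INTER_NEAREST))
E
```

```text
[(228, 242), (230, 243), (232, 238), (234, 188), (236, 64), (238, 62), (240, 71), (242, 156), (244, 161), (246, 161), (248, 161), (250, 161), (252, 160), (254, 161), (256, 161), (258, 160), (260, 162), (262, 162), (264, 160), (266, 159), (268, 158), (270, 158), (272, 159), (274, 159), (276, 161), (278, 161), (280, 160), (282, 116), (284, 96), (286, 123), (288, 102), (290, 124)]
[(164, [119, 109, 98]), (166, [117, 107, 97]), (168, [118, 108, 96]), (170, [116, 106, 94]), (172, [142, 140, 135]), (174, [162, 161, 159]), (176, [162, 161, 160]), (178, [163, 162, 160]), (180, [162, 161, 159]), (182, [162, 162, 160])]
(235.5, 188) [ 17.2 -16.8  50.3]
(284, 188) [17.3 17.6 50.3]
(259, 172) [28.9 -0.2 50.3]
(166, 150) [ 44.3 -64.1  50.3]
(357, 150) [44.5 67.2 50.3]
(260, 105) [74.3  0.4 50.3]
```

View pics/crop5.png

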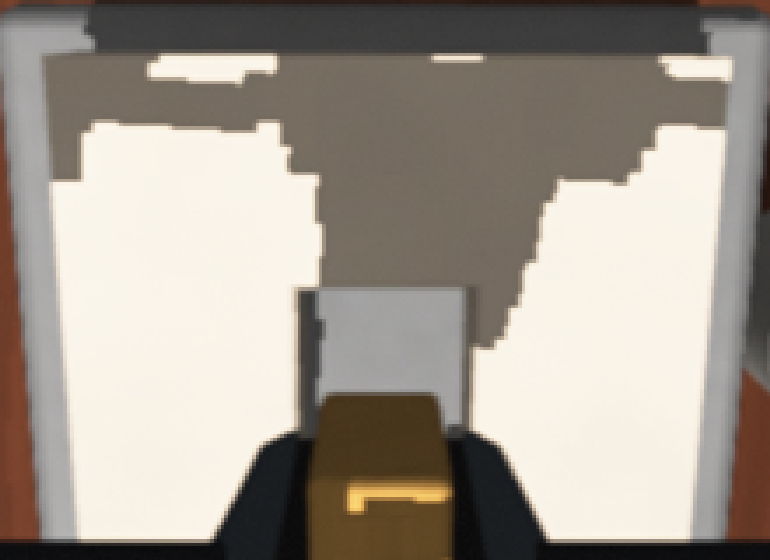

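The mouth's far edge is at +28.9 mm and its sides at −16.8 and +17.6 mm in the tool frame. That puts its centre at about (−1.1, +0.5) mm, under the bar, with the edges square. I lower to about 10 mm clearance and use the side view to check how far the pan rose.

```bash
python3 - <<'E'
from h import *
R=down(94.0)
t=np.array([.53712,-.28350])+0.0006*R[:2,1]
arm.move_l([t[0],t[1],0.1715],R,feed=0.05); arm.sleep(1.0)
print(arm.current_t(),arm.current_ee_pos(),arm.current_width(),arm.current_force(),np.abs(arm.current_dq()).max())
im=arm.snapshot("side");cv2.imwrite("pics/side6.png",cv2.resize(im[90:190,230:350,::-1],None,fx=5,fy=5))
cv2.imwrite("pics/side6f.png",im[:,:,::-1])
c=arm.get_calibration("wrist");w=arm.snapshot("wrist");cv2.imwrite("pics/wr6.png",w[:,:,::-1])
# pan rise: long bar top face in side view, before/after
cal=arm.get_calibration("side")
def cen(i):
    hsv=cv2.cvtColor(i,cv2.COLOR_RGB2HSV);m=cv2.inRange(hsv,np.array((22,130,190)),np.array((34,255,255)))
    n,l,s,ce=cv2.connectedComponentsWithStats(m)
    k=[j for j in range(1,n) if abs(ce[j][0]-227)<12 and abs(ce[j][1]-303)<12 and s[j][4]>20]
    return [(ce[j].round(2),s[j]) for j in k]
a=cen(cv2.imread("pics/side0.png")[:,:,::-1]);b=cen(im);print(a,b)
T=np.array(cal["cam_to_world"]);K=cal["intrinsics"]
def proj(P): q=T[:3,:3].T@(P-T[:3,3]);q=K@q;return q[:2]/q[2]
for z in (.101,.105,.110,.115): print(z,proj(np.array([.5318,.3487,z])).round(2))
E
```

```text
17.475 [ 0.53772601 -0.28346462  0.17150966] 0.019733442644533725 [ 0.69235057  0.12726402 -2.67610311] 0.10233735704232588
[(array([226.04, 303.26]), array([216, 292,  21,  23, 169], dtype=int32))] [(array([225.49, 302.2 ]), array([215, 291,  22,  23, 168], dtype=int32))]
0.101 [225.72 302.57]
0.105 [225.62 301.92]
0.11 [225.5 301.1]
0.115 [225.38 300.28]
```

View pics/side6.png

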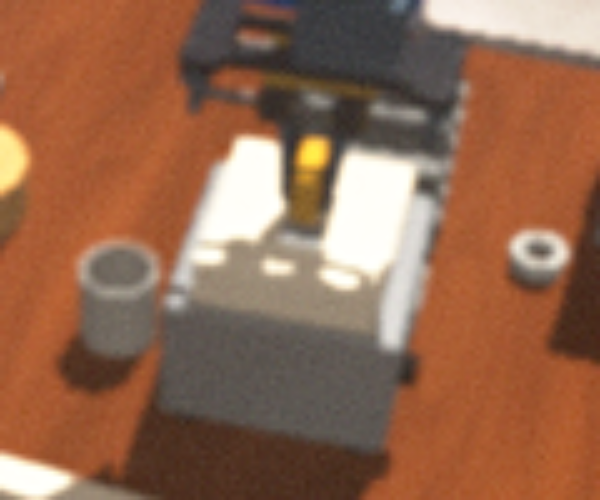

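View pics/wr6.png

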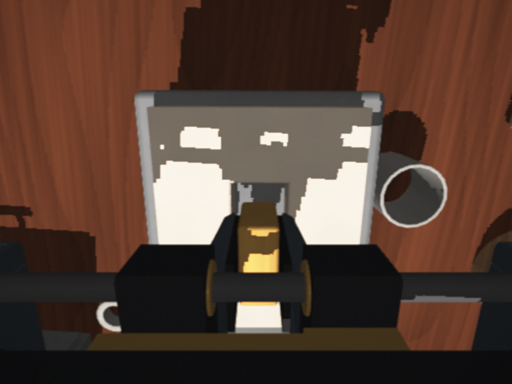

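The bar hovers upright over the mouth with its edges parallel to the opening and a visible gap beneath, and the forces are steady. I'm handing in.

```bash
python3 - <<'E'
from rig import arm
print(arm.current_t()); arm.sign_off()
E
```

```text
17.575
the job is handed in; nothing more can be done
```

I took the middle-length bar (about 300 g) off the scale, carried it over the shield and handed in at t = 17.6 s. It was still gripped, hovering over the feed mouth.

**Bar over the mouth:**
- The grip width read 19.7 mm, so the bar is held across its 20 mm thickness.
- It was upright, with about 10 mm of clearance. That figure comes from the TCP height and the bar's position in the grip.
- By the wrist-camera edges at the hover just above, after a 0.6 mm correction, it was centred within about 1–2 mm. Its long side was along the mouth's.
- The joints were nearly still, at most 0.1°/s.
- The vertical force on the tool was −2.7 N, near the bar's weight of about 2.9 N. Two earlier readings were −3.7 and −3.8 N, a little more than expected.

**Scale:** the side and top views showed the short and long bars still standing on the pan.

**Less certain:** I did not read the pointer against the 20 mm mark. The side view put the pan's rise at about 6.5 mm against the expected 9 mm. That rests on a shift of only about one pixel, so it shows the direction more than the amount. I relied on the stated mass and spring stiffness that the pan is at its mark.

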